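Hold a rail home in a drilling jig

ROBOT

A 6-joint arm with a two-finger parallel gripper is mounted at the origin on the work surface. World frame = base frame: x ahead of the robot, y to its left, z up, the work surface at z = 0. Lengths are in m, angles in rad, forces in N, time in s.
With the tool pointing down it reaches from about 0.25 to 0.775 m from the base axis. Payload 4 kg.
Tool frame: the origin (TCP) lies midway between the tips of the shut fingers; the grasp point (between the pads) lies robot.tcp_to_grasp behind it (robot.tcp_to_grasp is the distance from the TCP to the grasp point, in m); y points along the fingers, x is the direction in which the jaws open and shut, and the axes are right-handed (so a half turn about y gives the same grasp; the last joint's range is limited). The gripper opens to 94 mm and grips with 3 to 60 N. Pads are 16 mm wide; open, the fingers measure 119 mm over their backs; the gripper's body (75 mm by 177 mm) begins 78 mm behind the grasp point.
Start: joints at [-1.25, 0.087, 1.371, -0, 1.684, -0.103], TCP at [0.226, -0.501, 0.206] pointing down, gripper open.
Joint ranges: [-3.1, 3.1], [-0.76, 2.03], [0.27, 2.55], [-1.08, 4.22], [0.17, 2.65], [-2.57, 2.57]. Speed limits (rad/s): [2.79, 2.79, 3.14, 3.14, 3.14, 3.14].

INTERFACE

Orientations are given as [roll, pitch, yaw] about the fixed x, y, z axes, in that order (R = Rz(yaw) Ry(pitch) Rx(roll)).
In Python, from bench import robot gives the robot as it stands.
- The arm moves only by the tool arm_command, never from a script. Its argument "series" is text: rows parted by semicolons, each of 7 numbers parted by spaces: the turn, a rotation vector about the tool's x, y, z in rad, then the shift along the tool's x, y, z in m, then the finger opening in m, from 0 to 0.094. A call has 1 to 12 rows; each row shifts and turns the pose as measured when the row begins, along the tool's axes as they then stand; what a row does not reach is not made up. A row lasts 1/10 s, in which the tool goes at most 50 mm and 8.59 degrees, less where a joint would pass 70% of its speed; a pose out of reach is approached as far as the arm can. A call with a gripper value outside its range is refused whole. The fingers move at their own pace and stop on an object; the grip force is fixed at half the most. Time passes only in rows, so rows that do not move let the fingers close. It gives the time, the measured TCP pose, the force and the opening at its end, in the units of the state.
- robot.get_obs(): the state, without advancing time (a new reading comes with each control period).
- robot.snapshot(name): name is "scene" or "side" or "wrist"; returns the picture (384x512x3 uint8, blue, green, red); there is no depth.
- robot.camera_params(name): a dict with "fx", "fy", "cx", "cy" (pixels), "extrinsics" (4x4, takes a point from camera to world coordinates). Camera axes: x right, y up, looking along -z (the intrinsics and any distortion apply to the point x, -y, -z); pixel columns grow to the right and rows downward; lengths in m; the calibration is good to about 2 mm. The wrist camera is an equidistant fisheye: a pixel r from the principal point sees the ray r / f radians off the axis. A picture is of the moment at which its call begins: read the wrist's pose just before it. camera_params takes no time and is no camera call; for the wrist camera it gives the pose at the moment of the call.
- robot.close_job(): hands the job in, once; it reports no verdict.
Trained networks look in the newest picture that a camera, given by its name, has taken for a name from the list of things; names that differ only in an ending like _2 or _b are one class to them, and where a whole thing is asked for, a point or a joint stands for the part that bears it (a point fixed in the world has none). Each returns a list of dicts, best first, with "score" (0 to 1); they miss things now and then, are a little off and sometimes report something else, mostly with a low value. They report only what shows in the picture. A call takes as long as a camera call. They do not tell look-alikes from the thing itself.
- robot.spot_in(camera, target): "centre" ([x, y, z] in m, in the coordinates of the camera as it stood for that picture, good to about 4 mm: the middle of the surface that is visible of it).
The state is a dict: "time": time; "joint_positions": joint angles; "qvel": joint speeds; "joint_torque": joint torques, N m; "tool_pos": TCP position; "ee_rot": TCP orientation; "wrist_force": force on the tool from outside, world axes, zero at the start; "wrist_torque": the same for the moment, N m; "width": finger opening in m.
Only numpy, scipy, OpenCV 4.12 (cv2) and the standard library are available. Lean on these libraries where they do the work, as an engineer would, in place of code of your own. Each camera call takes 0.05 s, during which the arm holds its last target.

TASK

Gently lower the hinged plate of the drilling jig until it lies fully closed over the wooden rail. Then push the rail along its channel against the sprung plunger until its end sits hard against the end stop, and finish still holding it pressed there, ready for drilling: do not let go, or the spring pushes it back out. Leave the other things on the bench where they are.

Things in the scene. Friction and masses are not known exactly. Their poses are not given: they have to be found in the camera images.
- jig: Drilling jig fixed to the bench: board 200 (x) x 250 (y -90 to +160) x 18 mm. Origin at bench level on the channel's centre line; x across, towards the hinge; y along the channel, from open end (-y) to plunger and stop (+y); z up. Two fences 24 mm wide (y -52 to +90, tops at z 34) leave a 43 mm channel centred on x = 0, floor at z 18. Hinge blocks at x 70 to 96, z up to 47.
- end_stop: Steel end stop on the jig, same origin and axes as the jig: two cheeks 14 mm wide at x = -17 and +17 mm, 18 to 42 mm above the bench, whose flat faces at y = +90 mm stop the end of the rail; behind them (y = 114 to 154 mm) a housing 60 mm wide, 52 mm high.
- plunger (a joint): Travel (m) of the sprung plunger, a 12 mm round steel pin sticking out between the stop cheeks, axis 29 mm above the bench. 0 = fully out, nose at jig y = +70 mm, 20 mm ahead of the stop faces; grows as pushed in, 0.020 with the rail at the stop. Pushes back with 3 N at 0, rising to 9 N at 0.020.
- lid (a joint): Opening angle (rad) of the hinged plate: 0 = closed, level; grows as its free front edge (jig -x side) swings up and towards jig +x. The stiff hinge (friction 0.28 N m) keeps it at any angle; closing takes 1 to 5 N at the front edge. Closed, its underside is 43 mm and its top 51 mm above the bench, 3 mm clear of the rail.
- lid_hinge (a point): On the plate's hinge axis (along jig y), mid-width: jig x +70, y +5 mm, 47 mm above the bench. Turns with the plate: -x points to the front edge, z out of its upper (outer) face. Aluminium plate 8 mm thick (4 either side of the axis), 110 mm wide, 2 to 124 mm from the axis; two 18 mm bushes stand 4 mm proud on top, 70 mm from the axis, 30 mm either side of the middle.
- lid_tab (a point): End of the plate's finger tab, at the middle of its width on the upper face: the tab is 40 mm wide, 8 mm thick and reaches from the front edge to 149 mm from the hinge axis.
- rail: Wooden rail lying loose in the channel: 40 (x) x 220 (y, along the channel) x 22 mm (z), about 130 g. Origin under its centre, y towards the plunger. At the start its nose is 22 to 45 mm short of the stop faces. Fully home: origin at jig y -20 mm, tail at jig y -130 mm, sticking out 78 mm past the fences and 40 mm past the board.
- rail_nose (a point): Centre of the rail's end face that meets the plunger and the stop, 11 mm above the rail's underside (29 mm above the bench).
- rail_tail (a point): Centre of the rail's other, free end face, the one to push on (or grip the rail near it), 29 mm above the bench.
- offcut: Bystander: short wooden offcut 40 x 90 x 22 mm lying in front of the jig. Origin under its centre.
- bush: Bystander: loose steel ring, 22 mm outside diameter, 16 mm high, standing on the jig's board beside the end stop. Origin under its centre.
- tape: Bystander: grey tape measure 62 x 66 x 34 mm. Origin under its centre.
- dowel_tray: Bystander: grey tray of wooden dowels 90 x 130 x 30 mm, behind the jig. Origin under its centre.
- glue: Bystander: standing white glue bottle, 60 mm diameter, 170 mm high. Origin under its centre.
- screwdriver: Bystander: screwdriver lying on the bench. Origin at its underside.
- mallet: Bystander: mallet lying on the bench. Origin at its underside.
Mind the look-alikes: they are no part of the job. Leave any green or turquoise look-alike of the rail alone.

How it is judged:
By the outcome, as a careful person would: the job done as asked, in the order asked, and still so for the second after the job is handed in, while the arm keeps its last pose, push and grip.
It also fails if it takes over 51 s, if anything falls off the work surface, if the arm or the gripper's body presses on something with over 40 N, if the wrist force passes 120 N, or if a joint passes its speed limit or range.

## Working session

There is one attempt and no reset: what is moved stays moved. The work goes in short steps, Python scripts to look and compute and a tool call to move; the robot and the scene stay as the last step left them, time stands still between calls to the robot, and variables do not carry over. Pictures are saved under pics/ and viewed, and the job is handed in when it is done.

Besides the shell and the picture viewer there is one more tool, called after "Emit:" as name(argument=value, ...) on one line, values as JSON. arm_command: Moves the arm, as the interface text tells. Its arguments: {"type":"object","properties":{"series":{"type":"string"}},"required":["series"]}

```bash
ls; mkdir -p pics
python3 - <<'E'
from bench import robot
import cv2
print(robot.get_obs(), robot.tcp_to_grasp)
for n in ("scene","side","wrist"):
    im=robot.snapshot(n); cv2.imwrite(f"pics/{n}0.png",im)
    p=robot.camera_params(n); print(n,p)
E
```

```text
pics
{'time': 0.0, 'joint_positions': array([-1.25008983e+00,  8.79603906e-02,  1.37227483e+00, -2.50588584e-05,
        1.68358390e+00, -1.03096059e-01]), 'qvel': array([ 0.00055648,  0.00060961, -0.0001914 , -0.00207833,  0.00068657,
       -0.00044917]), 'joint_torque': array([ 1.97382273e-03, -3.40170550e+01, -3.02427328e+01,  7.21273036e-02,
        3.28494329e-02, -1.76642443e-04]), 'tool_pos': array([ 0.22598982, -0.50081665,  0.2042908 ]), 'ee_rot': array([-1.57059197,  0.00221721, -1.14699633]), 'wrist_force': array([-0.13221693,  0.93571871,  0.56619265]), 'wrist_torque': array([ 0.04910906,  0.00570959, -0.07411751]), 'width': 0.09391572101516137} 0.0188
scene {'fx': 370.56055455733457, 'fy': 370.56055455733457, 'cx': 256.1480110641748, 'cy': 193.13346640107977, 'extrinsics': array([[-0.87454368, -0.27550423,  0.39908742,  1.06822544],
       [ 0.4846148 , -0.46605478,  0.74023067,  1.00835554],
       [-0.01794008,  0.84076772,  0.54109869,  0.83420701],
       [ 0.        ,  0.        ,  0.        ,  1.        ]])}
side {'fx': 446.60513167644945, 'fy': 446.60513167644945, 'cx': 253.34645234092278, 'cy': 198.43717358285883, 'extrinsics': array([[ 0.72778937,  0.51252359, -0.45567773, -0.24377979],
       [-0.68571656,  0.5542455 , -0.47181005, -0.77486521],
       [ 0.01074355,  0.65584411,  0.7548199 ,  1.32060781],
       [ 0.        ,  0.        ,  0.        ,  1.        ]])}
wrist {'fx': 297.3186396354542, 'fy': 297.3186396354542, 'cx': 255.97961247475294, 'cy': 191.19182591990722, 'extrinsics': array([[ 0.41219959,  0.88514386,  0.21589778,  0.28805691],
       [-0.91109027,  0.40109583,  0.09506129, -0.47333591],
       [-0.00245278, -0.23588659,  0.9717775 ,  0.38339206],
       [ 0.        ,  0.        ,  0.        ,  1.        ]])}
```

View pics/scene0.png

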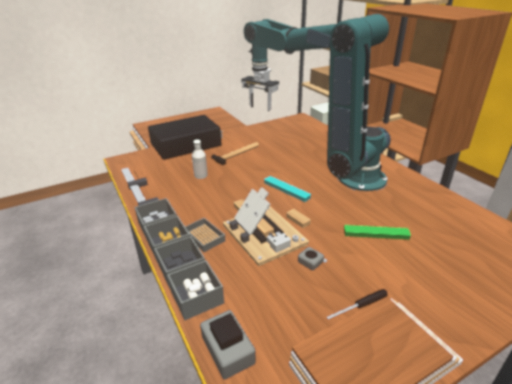

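View pics/side0.png

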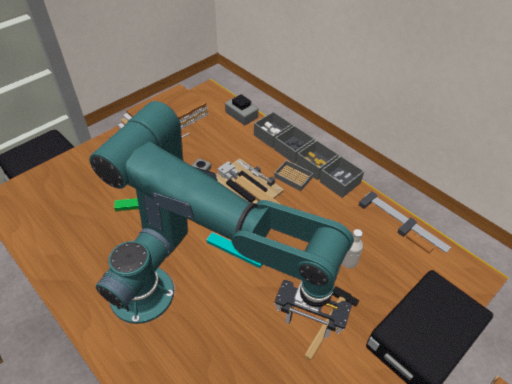

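View pics/wrist0.png

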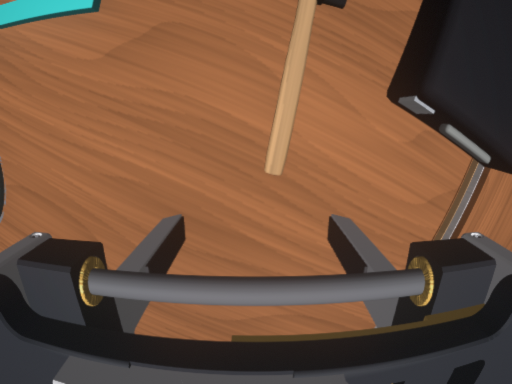

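```bash
cat > h.py <<'E'
from bench import robot
import numpy as np, cv2
from scipy.spatial.transform import Rotation as R
def rot(o): return R.from_euler('xyz',o['ee_rot']).as_matrix()
def towr(n,c):
    E=robot.camera_params(n)['extrinsics']; return E[:3,:3]@np.array(c)+E[:3,3]
def ray(n,u,v):
    p=robot.camera_params(n);E=p['extrinsics']
    d=np.array([(u-p['cx'])/p['fx'],-(v-p['cy'])/p['fy'],-1]); return E[:3,3],E[:3,:3]@d
def atz(n,u,v,z):
    o,d=ray(n,u,v); return o+d*(z-o[2])/d[2]
def proj(n,P):
    p=robot.camera_params(n);E=p['extrinsics'];c=(np.asarray(P)-E[:3,3])@E[:3,:3]
    return np.stack([p['cx']+p['fx']*c[...,0]/-c[...,2],p['cy']-p['fy']*c[...,1]/-c[...,2]],-1)
E
python3 - <<'E'
from h import *
np.set_printoptions(precision=4,suppress=True)
for n in ("scene","side"):
  for t in ("jig","end_stop","lid_hinge","lid_tab","rail","rail_nose","rail_tail","offcut"):
    for d in robot.spot_in(n,t)[:3]: print(n,t,round(d['score'],2),towr(n,d['centre']))
print(robot.get_obs()['time'])
E
```

```text
scene jig 0.75 [0.4153 0.1238 0.0267]
scene jig 0.73 [0.5825 0.1429 0.0299]
scene end_stop 0.53 [0.563  0.2272 0.0482]
scene end_stop 0.24 [0.5654 0.1124 0.0409]
scene lid_hinge 0.91 [0.5963 0.1006 0.1061]
scene lid_tab 0.88 [0.5907 0.1043 0.104 ]
scene rail 0.62 [ 0.339  -0.0668  0.0247]
scene rail 0.56 [0.2317 0.3236 0.0218]
scene rail 0.5 [0.5673 0.1134 0.0393]
scene rail_nose 0.95 [0.2298 0.3202 0.0228]
scene rail_nose 0.84 [ 0.3428 -0.0683  0.0224]
scene rail_nose 0.59 [0.5645 0.1126 0.0384]
scene rail_tail 0.87 [0.23   0.3245 0.0259]
scene rail_tail 0.73 [ 0.3395 -0.068   0.0216]
scene rail_tail 0.54 [0.5644 0.1142 0.0393]
scene offcut 0.58 [0.4156 0.1232 0.0248]
side jig 0.56 [0.5833 0.1191 0.0279]
side end_stop 0.76 [0.5523 0.2018 0.0466]
side end_stop 0.52 [ 0.586  -0.3998  0.0908]
side lid_hinge 0.7 [0.5661 0.0717 0.1343]
side lid_tab 0.5 [0.5676 0.0704 0.1343]
side rail 0.77 [0.1656 0.3447 0.0205]
side rail 0.71 [ 0.3198 -0.0571  0.0201]
side rail 0.57 [0.5675 0.0616 0.0378]
side rail_nose 0.95 [ 0.3195 -0.0529  0.0186]
side rail_nose 0.56 [0.5649 0.0567 0.0367]
side rail_nose 0.49 [0.1692 0.3492 0.0218]
side rail_tail 0.89 [0.5646 0.0582 0.042 ]
side rail_tail 0.68 [ 0.32   -0.0557  0.0178]
side rail_tail 0.61 [0.164  0.3445 0.018 ]
side offcut 0.74 [ 0.3441 -0.5016  0.0198]
0.95
```

Run:
```python
import cv2
a=cv2.imread('pics/scene0.png')[175:275,200:330]; b=cv2.imread('pics/side0.png')[140:220,180:320]
cv2.imwrite('pics/sc_crop.png',cv2.resize(a,None,fx=6,fy=6,interpolation=cv2.INTER_CUBIC))
cv2.imwrite('pics/si_crop.png',cv2.resize(b,None,fx=5,fy=5,interpolation=cv2.INTER_CUBIC))
```

```text
(no output)
```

View pics/sc_crop.png

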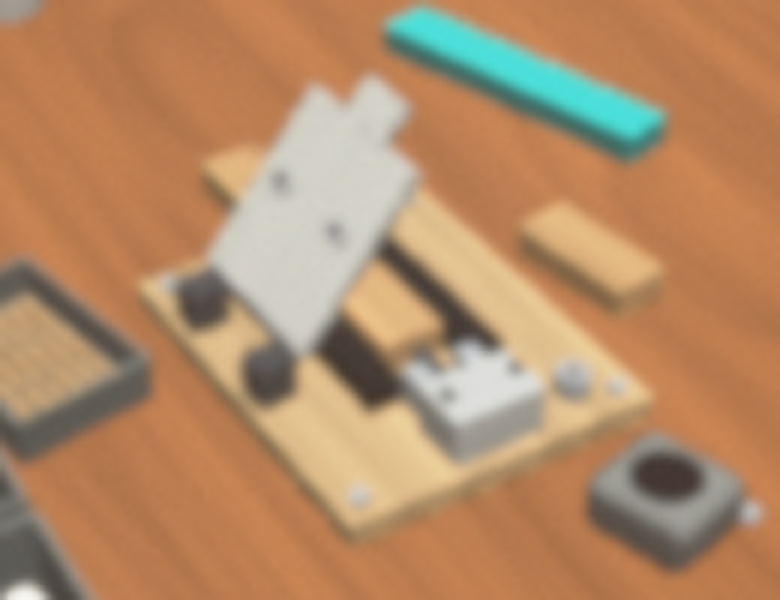

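View pics/si_crop.png

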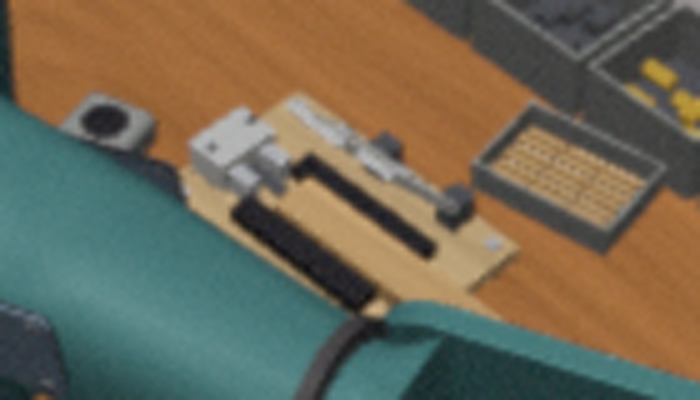

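```bash
cat >> h.py <<'E'
def jigT(p):
    c,s=np.cos(p[2]),np.sin(p[2]); T=np.eye(4); T[:2,:2]=[[c,-s],[s,c]]; T[:2,3]=p[:2]; return T
def j2w(p,P): P=np.atleast_2d(P); T=jigT(p); return P@T[:3,:3].T+T[:3,3]
def lidpt(a,r,y,h):  # r distance from axis towards front, h along outer normal (from mid plane)
    return np.array([0.07-r*np.cos(a)+h*np.sin(a),y,0.047+r*np.sin(a)+h*np.cos(a)])
E
python3 - <<'E'
from h import *
from scipy.optimize import least_squares
np.set_printoptions(precision=4,suppress=True)
S=[((655,400),(-.1,.16,.018)),((350,528),(.1,.16,.018)),((143,285),(.1,-.09,.018)),((462,430),(.03,.154,.052)),((543,380),(-.03,.154,.052)),((400,368),(.03,.114,.052))]
I=[((300,93),(.1,.16,.018)),((520,246),(.1,-.09,.018)),((188,145),(-.03,.154,.052)),((242,108),(.03,.154,.052))]
# lid: tab end corners & front corners in scene
L=[((410,105),(.149,.02)),((365,75),(.149,-.02)),((418,175),(.124,.055+.005)),((315,85),(.124,-.05))]
def res(p,full=False):
    r=[]
    for k,j in S: r.append(proj('scene',j2w(p,j))[0]-(np.array(k)/6+[200,175]))
    for k,j in I: r.append(proj('side',j2w(p,j))[0]-(np.array(k)/5+[180,140]))
    for k,(rr,y) in [((410,105),(.149,.025)),((368,75),(.149,-.015)),((418,172),(.124,.06)),((318,85),(.124,-.05))]:
        r.append(proj('scene',j2w(p,lidpt(p[3],rr,y,.004)))[0]-(np.array(k)/6+[200,175]))
    return np.array(r) if full else np.ravel(r)
s=least_squares(res,[.57,.12,0,.9],loss='soft_l1'); p=s.x
print(p); print(res(p,True))
print('tail',(np.array((205,160))/6+[200,175]))
print('rail nose top click', )
for k in [(443,322),(385,350)]:
    w=atz('scene',k[0]/6+200,k[1]/6+175,.040); print(np.linalg.inv(jigT(p))@np.append(w,1))
k=(205,163);w=atz('scene',k[0]/6+200,k[1]/6+175,.040); print(np.linalg.inv(jigT(p))@np.append(w,1))
k=(255,147);w=atz('scene',k[0]/6+200,k[1]/6+175,.040); print(np.linalg.inv(jigT(p))@np.append(w,1))
print('tab',j2w(p,lidpt(p[3],.149,.005,.004)),'tail home',j2w(p,(0,-.13,.029)))
E
```

```text
[0.5612 0.0823 0.0302 0.858 ]
[[-0.7733 -1.5313]
 [-0.5832 -1.1634]
 [-1.2743 -1.2336]
 [-1.6258 -1.8395]
 [ 0.2452  0.1044]
 [ 2.0184  1.6763]
 [-0.5703 -1.231 ]
 [-0.607  -0.3421]
 [-0.7005 -1.2549]
 [-0.4901 -1.1951]
 [-0.1305  0.0259]
 [ 0.6446 -0.2892]
 [ 0.0181 -0.033 ]
 [-0.1459 -0.5091]]
tail [234.1667 201.6667]
rail nose top click
[-0.0195  0.0689  0.04    1.    ]
[0.0221 0.0729 0.04   1.    ]
[ 0.0202 -0.1481  0.04    1.    ]
[-0.0157 -0.1471  0.04    1.    ]
tab [[0.5366 0.0865 0.1623]] tail home [[ 0.5651 -0.0477  0.029 ]]
```

Run:
```python
from h import *
np.set_printoptions(precision=3,suppress=True)
print(atz('scene',199,177,0),atz('scene',198,145,.165))
```

```text
[ 0.609 -0.38   0.   ] [ 0.604 -0.359  0.165]
```

Emit:
arm_command(series="0 -0.13 0 0 -0.01 0 0; 0 -0.13 0 0 -0.01 0 0; 0 -0.13 0 0 -0.01 0 0; 0 -0.13 0 0 -0.01 0 0; 0 -0.13 0 0 -0.01 0 0; 0 -0.13 0 0 -0.01 0 0; 0 -0.13 0 0 -0.01 0 0; 0 -0.13 0 0 -0.01 0 0; 0 -0.13 0 0 0 0 0")

```text
time: 1.85
tool_pos: [0.2261, -0.501, 0.288]
ee_rot: [-1.569, 0.0, 0.071]
wrist_force: [0.4, -0.4, -0.6]
width: 0.0254
```

Emit:
arm_command(series="0 0 0 0.026 0 0.033 0; 0 0 0 0.026 0 0.033 0; 0 0 0 0.026 0 0.033 0; 0 0 0 0.026 0 0.033 0; 0 0 0 0.026 0 0.033 0; 0 0 0 0.026 0 0.033 0; 0 0 0 0.026 0 0.033 0; 0 0 0 0.026 0 0.033 0; 0 0 0 0.026 0 0.033 0; 0 0 0 0.026 0 0.033 0; 0 0 0 0.026 0 0.033 0; 0 0.04 0 0.026 0 0.033 0")

```text
time: 3.05
tool_pos: [0.5173, -0.0733, 0.2888]
ee_rot: [-1.573, -0.004, 0.02]
wrist_force: [0.6, -0.5, -0.2]
width: 0.0012
```

Run:
```python
from h import *
np.set_printoptions(precision=4,suppress=True)
o=robot.get_obs(); print(o['tool_pos'],o['ee_rot'],o['qvel'],o['width'])
cp=robot.camera_params('wrist'); im=robot.snapshot('wrist'); cv2.imwrite('pics/wrist1.png',im)
import pickle; pickle.dump(cp,open('cp1.pkl','wb'))
im=robot.snapshot('side'); cv2.imwrite('pics/side1.png',im)
cv2.imwrite('pics/wrist1b.png',cv2.resize(im,None,fx=1.5,fy=1.5))
```

```text
[ 0.5173 -0.0733  0.2888] [-1.5727 -0.0039  0.0203] [ 0.8154  0.4014 -0.4079 -0.0079 -0.0059  1.2272] 0.0012186523464747467
```

View pics/wrist1.png

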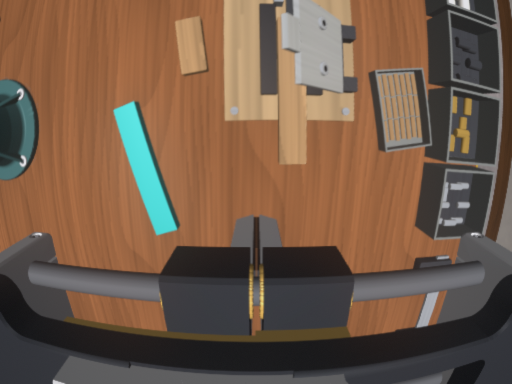

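View pics/side1.png

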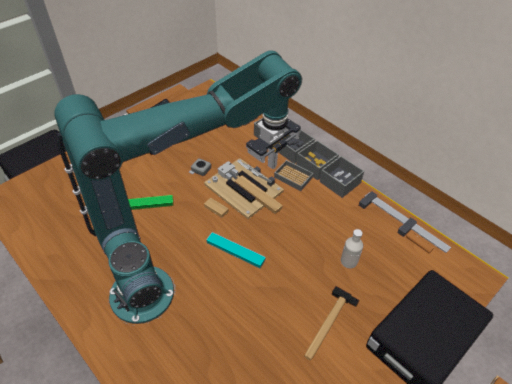

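Run:
```python
from h import *
import pickle
np.set_printoptions(precision=4,suppress=True)
o=robot.get_obs(); print(o['tool_pos'],o['ee_rot'],o['qvel'],o['time'])
cp=robot.camera_params('wrist'); im=robot.snapshot('wrist'); cv2.imwrite('pics/wrist2.png',im)
pickle.dump(cp,open('cp2.pkl','wb'))
for t in("rail_tail","lid_tab","rail"):
  for d in robot.spot_in('wrist',t)[:3]: print(t,round(d['score'],2),cp['extrinsics'][:3,:3]@d['centre']+cp['extrinsics'][:3,3])
a=im[0:180,210:370]
cv2.imwrite('pics/w2c.png',cv2.resize(a,None,fx=3.33,fy=3.33,interpolation=cv2.INTER_CUBIC))
b=cv2.imread('pics/side1.png')[150:225,195:295]
cv2.imwrite('pics/s1c.png',cv2.resize(b,None,fx=7,fy=7,interpolation=cv2.INTER_CUBIC))
```

```text
[ 0.5183 -0.0708  0.2879] [-1.5704 -0.0031  0.0278] [-0.0755 -0.0245  0.0234 -0.0619  0.0202 -0.0737] 3.15
rail_tail 0.67 [0.5642 0.0061 0.0399]
rail_tail 0.61 [ 0.3423 -0.0835  0.0227]
lid_tab 0.55 [0.5846 0.0863 0.1213]
rail 0.66 [0.562  0.009  0.0379]
rail 0.6 [ 0.3404 -0.0797  0.0212]
```

View pics/w2c.png

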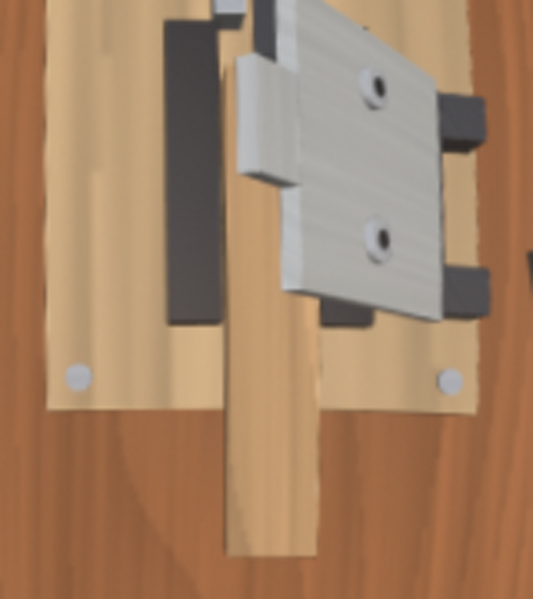

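View pics/s1c.png

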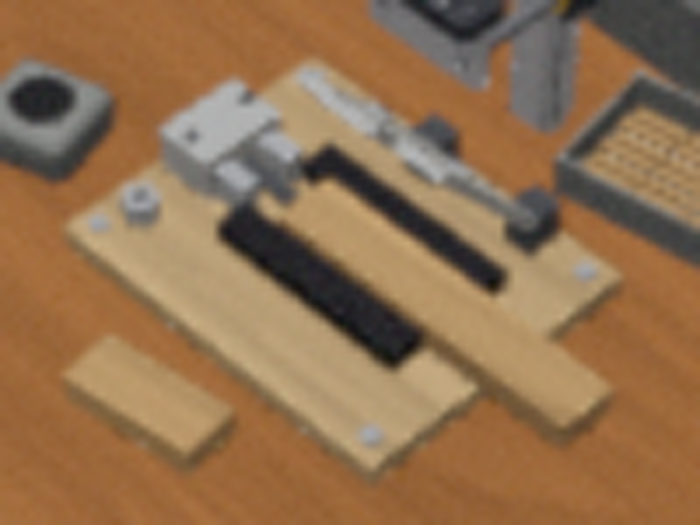

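```bash
cat >> h.py <<'E'
def projw(cp,P):
    E=cp['extrinsics'];c=(np.asarray(P)-E[:3,3])@E[:3,:3]; x,y,z=c[...,0],-c[...,1],-c[...,2]
    rr=np.hypot(x,y); th=np.arctan2(rr,z); k=th/rr*cp['fx']
    return np.stack([cp['cx']+k*x,cp['cy']+k*y],-1)
E
cat > fit.py <<'E'
from h import *
import pickle
from scipy.optimize import least_squares
np.set_printoptions(precision=4,suppress=True)
cp=pickle.load(open('cp2.pkl','rb'))
up=lambda k,f,o:(np.array(k)+.5)/f-.5+o
S=[((655,400),(-.1,.16,.018)),((350,528),(.1,.16,.018)),((143,285),(.1,-.09,.018)),((462,430),(.03,.154,.052)),((543,380),(-.03,.154,.052)),((400,368),(.03,.114,.052))]
I=[((310,60),(.1,.16,.018)),((622,277),(.1,-.09,.018)),((370,470),(-.1,-.09,.018)),((67,228),(-.1,.16,.018)),((160,133),(-.03,.154,.052)),((237,80),(.03,.154,.052))]
W=[((47,409),(-.1,-.09,.018)),((477,414),(.1,-.09,.018))]
def res(p,full=False):
    r=[]
    for k,j in S: r.append(proj('scene',j2w(p,j))[0]-up(k,6,[200,175]))
    for k,j in I: r.append(proj('side',j2w(p,j))[0]-up(k,7,[195,150]))
    for k,j in W: r.append(projw(cp,j2w(p,j))[0]-up(k,3.33,[210,0]))
    for k,(rr,y) in [((410,105),(.149,.025)),((368,75),(.149,-.015)),((418,172),(.124,.06)),((318,85),(.124,-.05))]:
        r.append(proj('scene',j2w(p,lidpt(p[3],rr,y,.004)))[0]-up(k,6,[200,175]))
    for k,y in [((375,86),.035),((381,239),-.025)]:
        r.append(projw(cp,j2w(p,lidpt(p[3],.07,y,.008)))[0]-up(k,3.33,[210,0]))
    for k,x in [((226,556),-.02),((316,555),.02)]:
        r.append(projw(cp,j2w(p,(x,p[4],.04)))[0]-up(k,3.33,[210,0]))
    for k,x in [((560,427),-.02),((610,382),.02)]:
        r.append(proj('side',j2w(p,(x,p[4],.04)))[0]-up(k,7,[195,150]))
    return np.array(r) if full else np.ravel(r)
s=least_squares(res,[.57,.12,0,.9,-.15],loss='soft_l1'); p=s.x
print(p); print(res(p,True))
print('tab',j2w(p,lidpt(p[3],.149,.005,.004)),'tail',j2w(p,(0,p[4],.029)),'tail home',j2w(p,(0,-.13,.029)),'hinge',j2w(p,(.07,.005,.047)))
print('tail wrist only', )
E
python3 fit.py
```

```text
[ 0.5638  0.0857  0.0392  0.8924 -0.1534]
[[-0.2214 -0.5849]
 [ 0.1735  0.2028]
 [-1.2121  0.0959]
 [-0.9426 -0.6425]
 [ 0.867   1.1778]
 [ 2.5847  2.8744]
 [ 0.0948 -1.4249]
 [-0.2249 -1.3204]
 [-0.0109 -0.9259]
 [-1.0528 -0.8917]
 [-0.7918 -1.384 ]
 [-0.8806 -1.2018]
 [-0.8832  1.0345]
 [-0.0482  0.324 ]
 [-0.864   0.6395]
 [-0.1856  0.3215]
 [-0.4537  0.7155]
 [-0.8871  0.2287]
 [-0.108   0.3783]
 [-0.5361  0.2165]
 [-0.2001 -0.0189]
 [-0.0617  0.1663]
 [ 0.0967 -0.9725]
 [ 0.1583 -0.3444]]
tab [[0.5432 0.0899 0.1655]] tail [[ 0.5698 -0.0675  0.029 ]] tail home [[ 0.5689 -0.0442  0.029 ]] hinge [[0.6336 0.0935 0.047 ]]
tail wrist only
```

Emit:
arm_command(series="0 -0.011 0 0.0084 0.015 0.0267 0; 0 0 0 0.0084 0.015 0.0267 0; 0 0 0 0.0084 0.015 0.0267 0; 0 0 0 0.0084 0.015 0.0267 0; 0 0 0 0.0084 0.016 0.0267 0; 0 0 0 0.0084 0.016 0.0267 0; 0 0 0 0 0 0 0; 0 0 0 0 0 0 0")

```text
time: 4.15
tool_pos: [0.5636, 0.0746, 0.1965]
ee_rot: [-1.579, -0.009, 0.007]
wrist_force: [0.3, 0.1, 0.1]
width: 0.0006
```

Run:
```python
from h import *
np.set_printoptions(precision=4,suppress=True)
o=robot.get_obs(); print(o['tool_pos'],o['ee_rot'],o['wrist_force'],o['time'])
im=robot.snapshot('wrist'); cv2.imwrite('pics/wrist3.png',im)
im=robot.snapshot('scene')[160:275,190:330]; cv2.imwrite('pics/sc3.png',cv2.resize(im,None,fx=5,fy=5,interpolation=cv2.INTER_CUBIC))
```

```text
[0.5636 0.0746 0.1965] [-1.5786 -0.0092  0.0073] [0.2935 0.0638 0.0723] 4.15
```

View pics/wrist3.png

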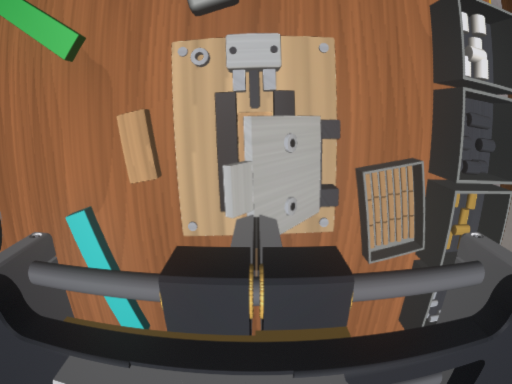

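View pics/sc3.png

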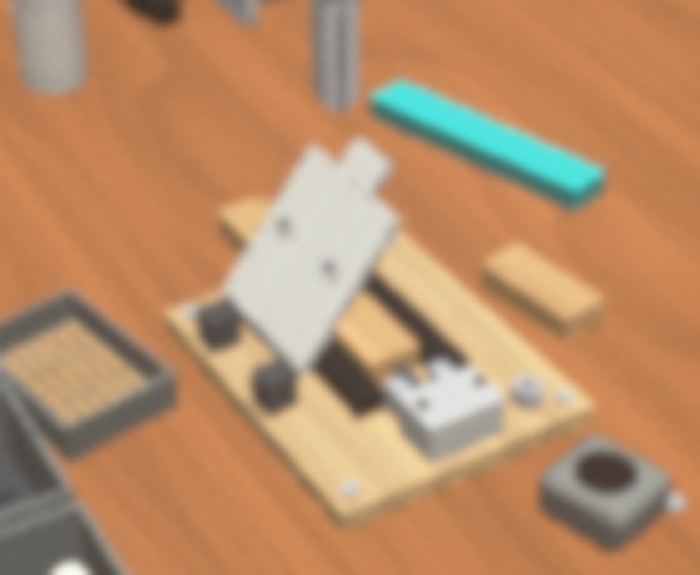

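```bash
cat >> h.py <<'E'
P=np.array([0.5638,0.0857,0.0392,0.8924,-0.1534])
def jpos():
    o=robot.get_obs(); return (np.linalg.inv(jigT(P))@np.append(o['tool_pos'],1))[:3],o
E
python3 - <<'E'
from h import *
np.set_printoptions(precision=4,suppress=True)
j,o=jpos(); print(j,o['time'],o['tool_pos'],o['ee_rot'],proj('scene',o['tool_pos']))
E
```

```text
[-0.0006 -0.0113  0.1968] 4.25 [0.5636 0.0744 0.1968] [-1.5782 -0.0097  0.0064] [256.1787 181.6458]
```

Emit:
arm_command(series="0.004 -0.016 0.005 0.0005 0.005 0.008 0; 0.004 -0.016 0.005 0.0005 0.005 0.008 0; 0 0 0 0 0.006 0 0; 0 0 0 0 0.006 0 0; 0 0 0 0 0 0 0")

```text
time: 4.75
tool_pos: [0.5654, 0.0884, 0.1756]
ee_rot: [-1.57, -0.003, 0.036]
wrist_force: [-0.0, -0.7, -0.3]
width: 0.0001
```

Run:
```python
from h import *
np.set_printoptions(precision=4,suppress=True)
j,o=jpos(); print(j,o['time'],o['ee_rot'],o['wrist_force'])
```

```text
[0.0017 0.0026 0.1756] 4.75 [-1.5701 -0.0032  0.0364] [-0.0447 -0.6682 -0.3309]
```

Emit:
arm_command(series="0 0 0 0 0.005 0 0; 0 0 0 0 0.005 0 0; 0 0 0 0 0.005 0 0; 0 0 0 -0.001 0.004 0 0; 0 0 0 -0.0026 0.0022 0 0; 0 0 0 -0.0025 0.0023 0 0; 0 0 0 -0.0025 0.0024 0 0; 0 0 0 -0.0024 0.0024 0 0; 0 0 0 -0.0024 0.0025 0 0")

```text
time: 5.65
tool_pos: [0.5522, 0.0877, 0.1438]
ee_rot: [-1.57, -0.007, 0.036]
wrist_force: [0.7, -0.1, 1.0]
width: 0.0008
```

```bash
cat > st.py <<'E'
from h import *
np.set_printoptions(precision=4,suppress=True)
j,o=jpos(); print(j,o['time'],o['ee_rot'],o['wrist_force'])
# contact angle if -x edge of finger (x-0.0125) touches upper face
x=j[0]-.0125-.07; z=j[2]-.047; r=np.hypot(x,z); a=np.arctan2(z,-x)-np.arcsin(.004/r); print('angle',a,'r',r)
E
python3 st.py
```

```text
[-0.0115  0.0025  0.1438] 5.65 [-1.5703 -0.0069  0.0363] [ 0.7175 -0.0898  1.0185]
angle 0.7701481272885449 r 0.13495715594905858
```

Emit:
arm_command(series="0 0 0 -0.0023 0.0026 0 0; 0 0 0 -0.0022 0.0026 0 0; 0 0 0 -0.0022 0.0027 0 0; 0 0 0 -0.0021 0.0027 0 0; 0 0 0 -0.002 0.0028 0 0; 0 0 0 -0.002 0.0028 0 0; 0 0 0 -0.0019 0.0029 0 0; 0 0 0 -0.0019 0.0029 0 0")

```text
time: 6.45
tool_pos: [0.5341, 0.0872, 0.1202]
ee_rot: [-1.57, -0.007, 0.036]
wrist_force: [-0.8, 0.8, 1.8]
width: 0.0005
```

```bash
cat >> st.py <<'E'
import sys
if len(sys.argv)>1:
    n=sys.argv[1]
    im=robot.snapshot('wrist'); cv2.imwrite(f'pics/w_{n}.png',im)
    im=robot.snapshot('scene')[160:275,190:330]; cv2.imwrite(f'pics/s_{n}.png',cv2.resize(im,None,fx=5,fy=5,interpolation=cv2.INTER_CUBIC))
E
python3 st.py 4
```

```text
[-0.0297  0.0026  0.1202] 6.45 [-1.5702 -0.0072  0.0363] [-0.7556  0.8203  1.7792]
angle 0.5481059817526079 r 0.13391537740650866
```

View pics/s_4.png

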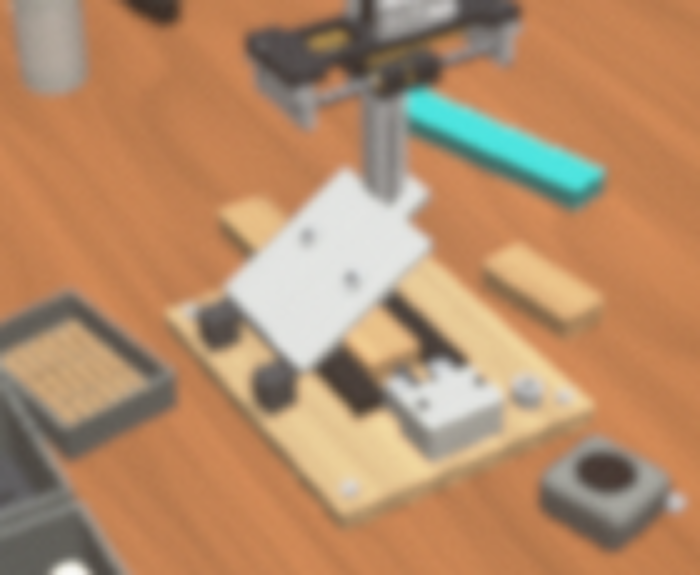

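View pics/w_4.png

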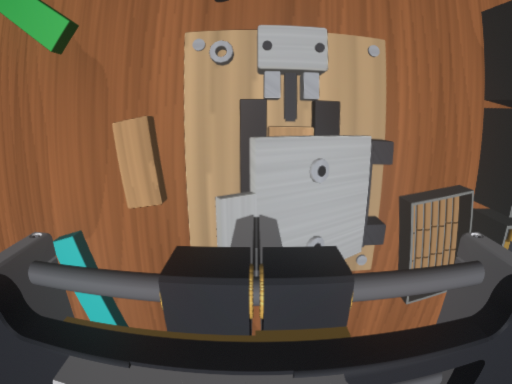

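Emit:
arm_command(series="0 0 0 -0.0017 0.003 0 0; 0 0 0 -0.0017 0.003 0 0; 0 0 0 -0.0016 0.003 0 0; 0 0 0 -0.0015 0.003 0 0; 0 0 0 -0.0014 0.0031 0 0; 0 0 0 -0.0014 0.0031 0 0; 0 0 0 -0.0013 0.0032 0 0; 0 0 0 -0.0012 0.0032 0 0; 0 0 0 -0.0011 0.0032 0 0; 0 0 0 -0.001 0.0033 0 0")

```text
time: 7.55
tool_pos: [0.5186, 0.0866, 0.0859]
ee_rot: [-1.57, -0.005, 0.036]
wrist_force: [-1.5, 0.4, 0.1]
width: 0.0002
```

```bash
python3 st.py
```

```text
[-0.0452  0.0027  0.0859] 7.55 [-1.5703 -0.0054  0.0364] [-1.4956  0.3969  0.0708]
angle 0.26616816698537044 r 0.1334647556712209
```

Emit:
arm_command(series="0 0 0 -0.0009 0.0032 0 0; 0 0 0 -0.0008 0.0032 0 0; 0 0 0 -0.0007 0.0032 0 0; 0 0 0 -0.0006 0.0032 0 0; 0 0 0 -0.0006 0.003 0 0; 0 0 0 -0.0005 0.003 0 0; 0 0 0 -0.0004 0.003 0 0; 0 0 0 -0.0003 0.0025 0 0")

```text
time: 8.35
tool_pos: [0.5132, 0.0864, 0.059]
ee_rot: [-1.57, -0.005, 0.036]
wrist_force: [-0.3, -0.3, 0.5]
width: 0.0003
```

```bash
python3 st.py 5
```

```text
[-0.0505  0.0027  0.059 ] 8.35 [-1.5703 -0.0048  0.0364] [-0.3114 -0.2701  0.4627]
angle 0.059993077630941555 r 0.13357342628593183
```

View pics/s_5.png

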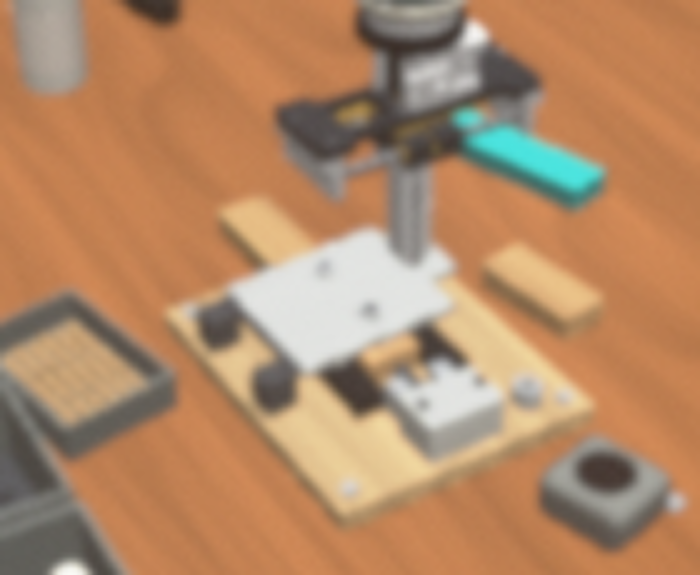

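Almost closed. I'll continue in small steps, watching the force.

Emit:
arm_command(series="0 0 0 0 0.002 0 0; 0 0 0 0 0.002 0 0; 0 0 0 0 0.0015 0 0; 0 0 0 0 0.0015 0 0")

```text
time: 8.85
tool_pos: [0.5131, 0.0864, 0.0516]
ee_rot: [-1.57, -0.004, 0.036]
wrist_force: [-1.2, -0.2, 0.3]
width: 0.0003
```

```bash
python3 st.py
```

```text
[-0.0507  0.0027  0.0516] 8.85 [-1.5703 -0.0042  0.0364] [-1.2213 -0.1781  0.3473]
angle 0.004404267741750761 r 0.13323933430989762
```

Emit:
arm_command(series="0 0 0 0 0.0015 0 0; 0 0 0 0 0.0015 0 0")

```text
time: 9.05
tool_pos: [0.5131, 0.0864, 0.0512]
ee_rot: [-1.57, -0.004, 0.036]
wrist_force: [-3.5, 0.5, 9.9]
width: 0.0008
```

```bash
python3 st.py
```

```text
[-0.0506  0.0027  0.0512] 9.05 [-1.5704 -0.0043  0.0365] [-3.5029  0.5487  9.8659]
angle 0.0011985467295142112 r 0.13320408188399185
```

Emit:
arm_command(series="0 0 0 0 -0.015 0 0; 0 0 0 0 -0.03 0 0; 0 0 0 0.005 -0.03 -0.015 0; 0 0 0 0.01 -0.01 -0.03 0; 0 0 0 0.01 0 -0.035 0; 0 0 0 0.01 0 -0.035 0; 0 0 0 0.01 0 -0.035 0; 0 0 0 0.005 0 -0.03 0; 0 0 0 0 0 0 0; 0 0 0 0 0 0 0")

```text
time: 10.05
tool_pos: [0.573, -0.0975, 0.139]
ee_rot: [-1.571, -0.009, 0.04]
wrist_force: [-1.2, 0.8, 0.6]
width: 0.0002
```

```bash
python3 st.py 6;  python3 - <<'E'
from h import *
im=robot.snapshot('side'); cv2.imwrite('pics/side6.png',cv2.resize(im[140:235,180:310],None,fx=6,fy=6,interpolation=cv2.INTER_CUBIC))
E
```

```text
[ 0.002  -0.1834  0.139 ] 10.05 [-1.5714 -0.0087  0.0399] [-1.2252  0.8181  0.5815]
angle 0.8193782117122894 r 0.12229556085249216
```

View pics/s_6.png

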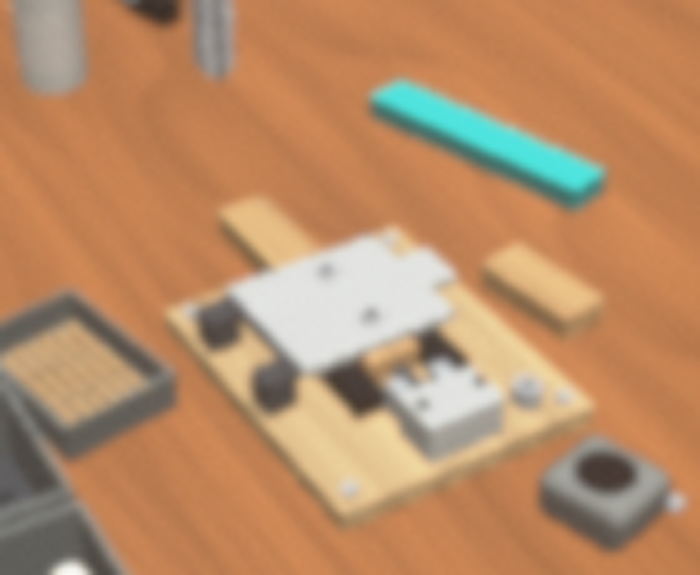

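View pics/w_6.png

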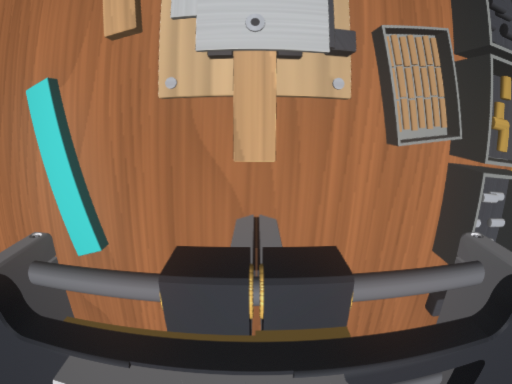

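View pics/side6.png

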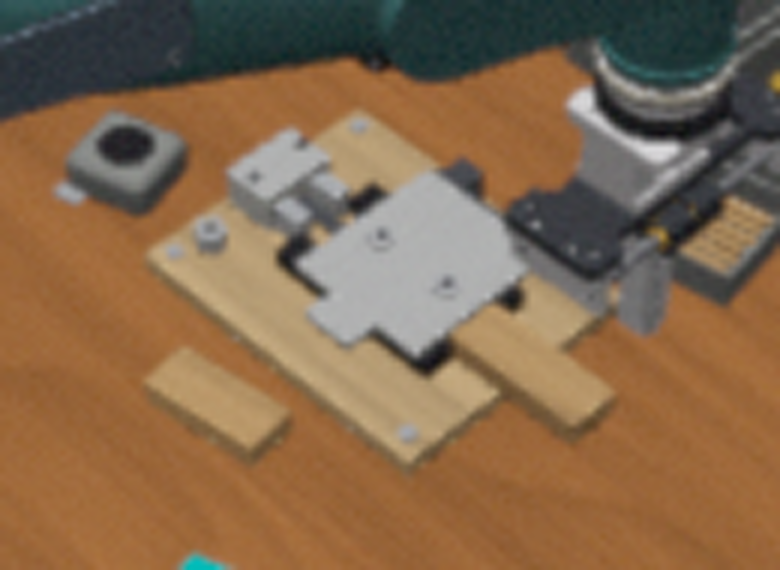

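```bash
cat >> h.py <<'E'
def atzw(u,v,z):
    p=robot.camera_params('wrist');E=p['extrinsics'];x,y=u-p['cx'],v-p['cy'];r=np.hypot(x,y);t=r/p['fx']
    d=E[:3,:3]@np.array([np.sin(t)*x/r,-np.sin(t)*y/r,-np.cos(t)]); w=E[:3,3]+d*(z-E[2,3])/d[2]
    return w,(np.linalg.inv(jigT(P))@np.append(w,1))[:3]
E
python3 - <<'E'
from h import *
np.set_printoptions(precision=4,suppress=True)
for k in [(234,160.5),(275.5,160.5)]: print(atzw(*k,.04))
for k in [(158,95),(350,95)]: print(atzw(*k,.018))
j,o=jpos(); print(j,o['ee_rot'])
E
```

```text
(array([ 0.5514, -0.0668,  0.04  ]), array([-0.0183, -0.1518,  0.04  ]))
(array([ 0.5905, -0.0651,  0.04  ]), array([ 0.0208, -0.1517,  0.04  ]))
(array([ 0.4687, -0.0034,  0.018 ]), array([-0.0985, -0.0853,  0.018 ]))
(array([0.6663, 0.005 , 0.018 ]), array([ 0.0993, -0.0846,  0.018 ]))
[ 0.0018 -0.1822  0.1393] [-1.5717 -0.0088  0.0421]
```

Emit:
arm_command(series="0 0 0 0 0.022 0 0; 0 0 0.004 0 0.022 0 0; 0 0 0.004 0 0.022 0 0; 0 0 0 0 0.022 0 0; 0 0 0 0 0.016 0 0; 0 0 0 0 0.01 0 0; 0 0 0 0 0 0 0")

```text
time: 10.9
tool_pos: [0.5742, -0.0867, 0.0242]
ee_rot: [-1.571, -0.006, 0.055]
wrist_force: [-0.5, -0.2, -0.5]
width: 0.0006
```

```bash
python3 st.py
```

```text
[ 0.0036 -0.1727  0.0242] 10.9 [-1.5712 -0.0061  0.0552] [-0.4645 -0.1624 -0.4532]
angle -0.3295599013791802 r 0.0821189107654139
```

Emit:
arm_command(series="0 0.015 0 -0.0025 0.004 0 0; 0 0 0 0 0 0.002 0; 0 0 0 0 0 0.002 0; 0 0 0 0 0 0 0")

```text
time: 11.3
tool_pos: [0.5732, -0.0818, 0.0232]
ee_rot: [-1.572, -0.011, 0.04]
wrist_force: [0.5, -0.2, 0.4]
width: 0.0006
```

```bash
python3 st.py 7
```

```text
[ 0.0029 -0.1677  0.0232] 11.3 [-1.5723 -0.0112  0.0404] [ 0.4911 -0.2012  0.3798]
angle -0.3383531126375531 r 0.0831218392112137
```

View pics/w_7.png

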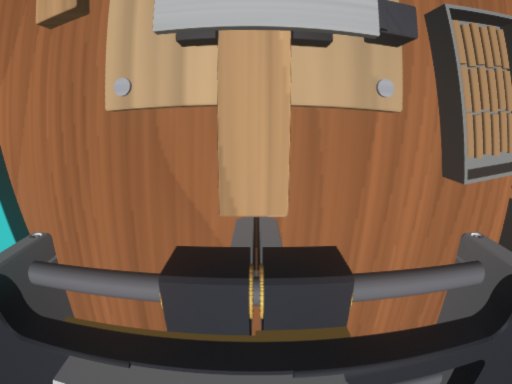

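Emit:
arm_command(series="0 0 0.004 -0.001 0.002 0.003 0; 0 0 0.004 -0.001 0.001 0.003 0; 0 0 0 0 0 0.003 0; 0 0 0 0 0 0.003 0; 0 0 0 0 0 0.003 0; 0 0 0 0 0 0.003 0")

```text
time: 12.0
tool_pos: [0.5716, -0.0678, 0.021]
ee_rot: [-1.581, -0.005, 0.039]
wrist_force: [0.3, -6.1, -0.2]
width: 0.0007
```

```bash
python3 st.py
```

```text
[ 0.0018 -0.1537  0.021 ] 12.0 [-1.5815 -0.0052  0.0388] [ 0.3382 -6.0508 -0.2286]
angle -0.3582065040639794 r 0.08481493440322756
```

Emit:
arm_command(series="0.004 0 0 0 0 0.003 0; 0.004 0 0 0 0 0.003 0; 0 0 0 0 0 0.003 0; 0 0 0 0 0 0.003 0")

```text
time: 12.4
tool_pos: [0.5714, -0.0612, 0.0212]
ee_rot: [-1.585, -0.006, 0.038]
wrist_force: [-0.2, -7.1, -0.4]
width: 0.0004
```

```bash
python3 st.py
```

```text
[ 0.0018 -0.1471  0.0212] 12.4 [-1.5852 -0.0055  0.0377] [-0.181  -7.1245 -0.4171]
angle -0.3570957711435563 r 0.08473372150386299
```

Emit:
arm_command(series="0.005 0 0 0 0 0.0035 0; 0.005 0 0 0 0 0.0035 0; 0.005 0 0 0 0 0.0035 0; 0.005 0 0 0 0 0.0035 0")

```text
time: 12.8
tool_pos: [0.5713, -0.0558, 0.0216]
ee_rot: [-1.583, -0.006, 0.037]
wrist_force: [-0.2, -8.6, -0.5]
width: 0.0007
```

```bash
python3 st.py
```

```text
[ 0.002  -0.1417  0.0216] 12.8 [-1.5825 -0.0063  0.0365] [-0.1642 -8.5769 -0.5065]
angle -0.3535007373530205 r 0.08444606886746069
```

Emit:
arm_command(series="0.006 0 0 0 0 0.004 0; 0.006 0 0 0 0 0.004 0; 0.006 0 0 0 0 0.004 0")

```text
time: 13.1
tool_pos: [0.5714, -0.0533, 0.0222]
ee_rot: [-1.583, -0.007, 0.035]
wrist_force: [0.3, -12.9, -0.3]
width: 0.0002
```

```bash
python3 st.py 8
```

```text
[ 0.0022 -0.1391  0.0222] 13.1 [-1.5832 -0.007   0.0354] [  0.2837 -12.906   -0.322 ]
angle -0.3475429275129509 r 0.08409547935084197
```

View pics/s_8.png

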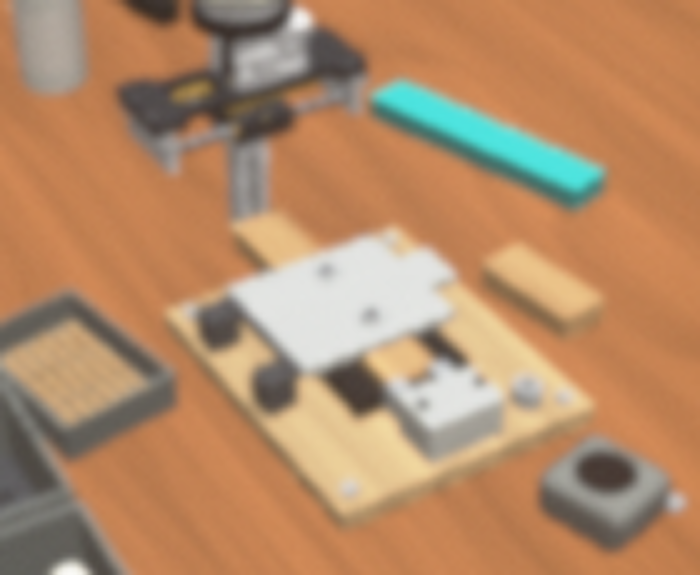

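Emit:
arm_command(series="0.006 0 0 0 0 0.005 0; 0.006 0 0 0 0 0.005 0; 0.004 0 0 0 0 0.004 0")

```text
time: 13.5
tool_pos: [0.5714, -0.0535, 0.023]
ee_rot: [-1.594, -0.007, 0.033]
wrist_force: [0.3, -10.4, -1.2]
width: 0.0002
```

```bash
python3 st.py
```

```text
[ 0.0022 -0.1394  0.023 ] 13.5 [-1.5939 -0.0075  0.033 ] [  0.3427 -10.4128  -1.2253]
angle -0.3376572358803838 r 0.08382745328847802
```

Emit:
arm_command(series="0.012 0 0 0 0 0.008 0; 0.012 0 0 0 0 0.008 0; 0.012 0 0 0 0 0.008 0")

```text
time: 13.8
tool_pos: [0.5716, -0.0534, 0.0246]
ee_rot: [-1.604, -0.008, 0.03]
wrist_force: [-0.3, -20.5, 0.1]
width: 0.0004
```

```bash
python3 st.py
```

```text
[ 0.0023 -0.1393  0.0246] 13.8 [-1.6041 -0.0084  0.0305] [ -0.3374 -20.5477   0.1169]
angle -0.32069285396658065 r 0.0832549087143259
```

Emit:
arm_command(series="0.03 -0.008 0.004 -0.001 0.002 0.007 0; 0.03 0 0.004 0 0.002 0.008 0; 0.03 0 0 0 0.001 0.008 0")

```text
time: 14.1
tool_pos: [0.5714, -0.0529, 0.0213]
ee_rot: [-1.555, -0.003, 0.036]
wrist_force: [-0.2, -20.0, -1.1]
width: 0.0005
```

```bash
python3 st.py 9
python3 - <<'E'
from h import *
print(robot.get_obs()['wrist_torque'])
im=robot.snapshot('side'); cv2.imwrite('pics/side9.png',cv2.resize(im[140:235,180:310],None,fx=6,fy=6,interpolation=cv2.INTER_CUBIC))
E
```

```text
[ 0.0022 -0.1388  0.0213] 14.1 [-1.5554 -0.0031  0.0355] [ -0.231  -19.9811  -1.1417]
angle -0.356781512333876 r 0.08431042777105244
[-3.65108684 -0.11650582 -0.01331095]
```

View pics/w_9.png

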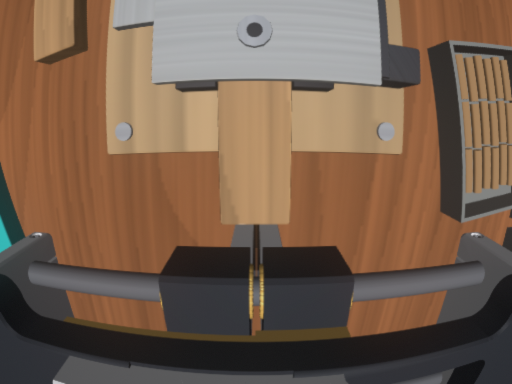

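View pics/side9.png

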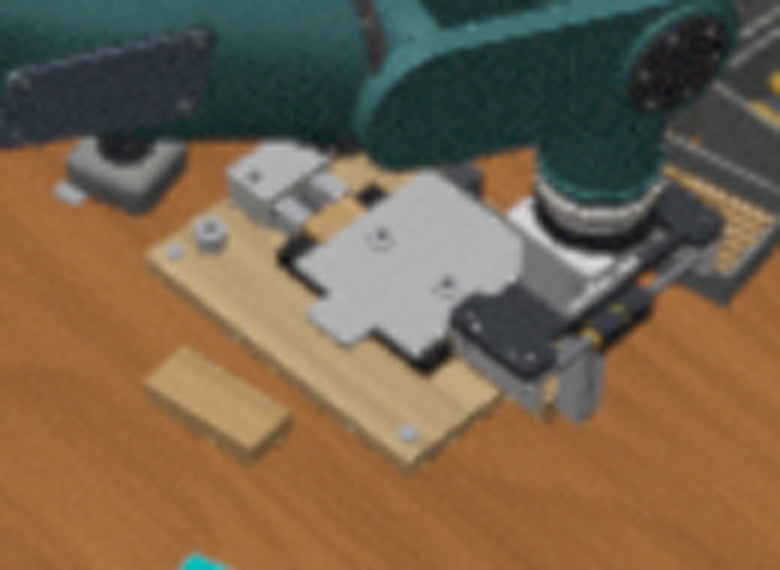

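View pics/s_9.png

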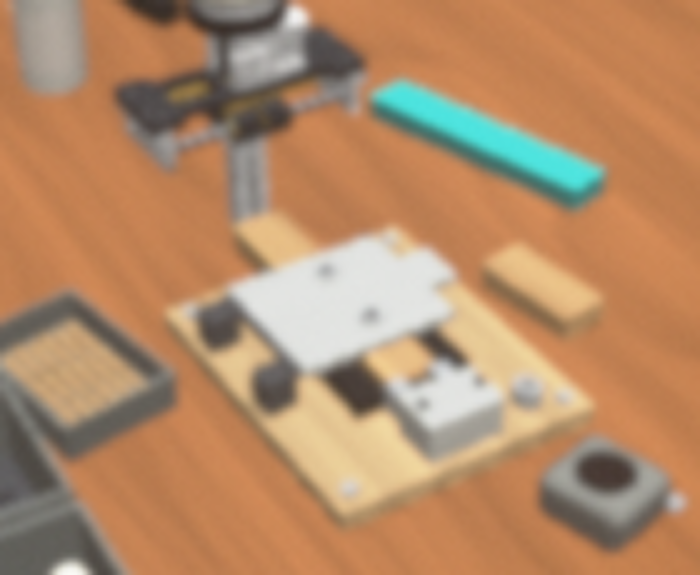

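Run:
```python
from h import *
np.set_printoptions(precision=4,suppress=True)
for k in [(220,223.5),(289,223.5)]: print(atzw(*k,.04)[1])
for k in [(107,153),(405,152)]: print(atzw(*k,.018)[1])
j,o=jpos(); print(j,o['wrist_force'],o['time'],o['ee_rot'])
im=cv2.imread('pics/side9.png')[120:300,200:420]; cv2.imwrite('pics/side9z.png',cv2.resize(im,None,fx=3,fy=3,interpolation=cv2.INTER_CUBIC))
```

```text
[-0.0187 -0.1288  0.04  ]
[ 0.0209 -0.129   0.04  ]
[-0.098  -0.0882  0.018 ]
[ 0.1025 -0.0882  0.018 ]
[ 0.0021 -0.1388  0.0213] [ -0.0308 -18.179   -0.9748] 14.25 [-1.5552 -0.003   0.0349]
```

View pics/side9z.png

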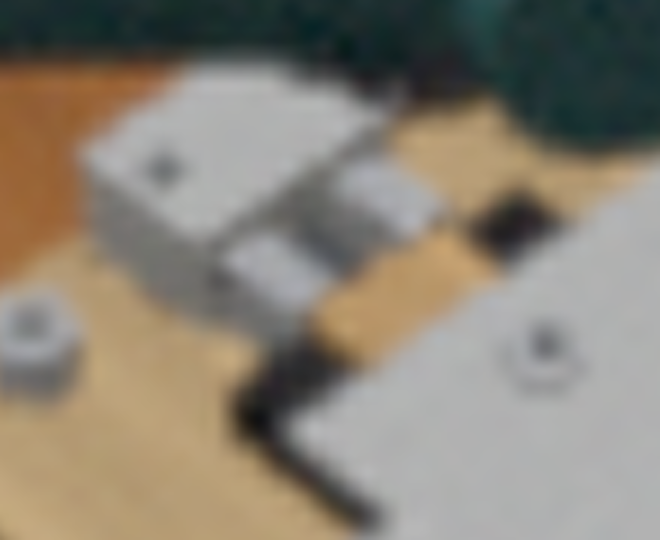

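Run:
```python
from h import *
np.set_printoptions(precision=4,suppress=True)
for i in range(4):
    for _ in range(4): robot.snapshot('side')
    j,o=jpos(); print(j,o['wrist_force'],o['time'],o['ee_rot'])
```

```text
[ 0.0021 -0.1388  0.0213] [ -0.2658 -19.4486  -1.3407] 14.45 [-1.5557 -0.0031  0.0353]
[ 0.0021 -0.1388  0.0213] [ -1.0703 -19.0117  -1.3259] 14.65 [-1.5558 -0.0031  0.0354]
[ 0.0021 -0.1387  0.0213] [  0.5986 -19.9152  -1.3832] 14.85 [-1.5558 -0.0031  0.0354]
[ 0.0021 -0.1388  0.0214] [ -1.006  -19.1332  -1.8396] 15.05 [-1.5558 -0.0031  0.0354]
```

Steady at about 19 N with no movement, so I'm handing the job in.

```bash
python3 -c "
from bench import robot
print(robot.close_job())"
```

```text
the job is handed in; nothing more can be done
None
```

The plate is closed over the rail, and the rail is pushed home and still held against the end stop. I handed the job in at about 15 s.

- **Plate:** I lowered it over about 3.5 s with the shut fingertips on the finger tab. It stopped at a fingertip height of 51.2 mm (51 mm when closed), and the force then rose to about 10 N. The scene and side pictures show it lying level afterwards, and it stayed closed while I pushed the rail.
- **Rail:** I pushed its tail with the shut fingers. It stopped moving even when I raised the push from about 10 N to 20 N. The wrist picture puts the tail about 40.7 mm past the board, where 40 mm is fully home. The side picture shows the nose against the stop cheeks.
- **Hold:** over the last 0.8 s before hand-in the push stayed at 19–20 N, against the spring's 9 N, and the fingertips did not move.
- **Other things on the bench:** I did not touch them, and they showed no movement in the views I compared.
- **Disagreement:** position estimates from the different cameras differed by 2–5 mm along the channel. I therefore relied on the force and on the tail's distance past the board edge to judge that the rail was home. I had no direct reading of the plunger travel or the plate angle.

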